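# Load the counting chamber under the reader's leaf springs

### The arm

A 7-joint arm with a two-finger parallel gripper is mounted at the origin on a cart in front of the work surface, level with it; the furniture and walls round the work are solid. World frame = base frame: x ahead of the robot, y to its left, z up, the work surface at z = 0. Lengths are in m, angles in degrees, forces in N, time in s.
With the tool pointing down it reaches from about 0.425 to 0.875 m from the base axis. Payload 4.7 kg.
Tool frame: the origin (TCP) lies at the very end of the fingers, on their centre line; the grasp point (between the pads) lies 19 mm behind it; x points along the fingers, z is the direction in which the jaws open and shut, and the axes are right-handed (so a half turn about x gives the same grasp; the last joint's range is limited). The gripper opens to 87 mm and grips with 3 to 60 N. Pads are 19 mm wide; open, the fingers measure 117 mm over their backs; the gripper's body (75 mm by 190 mm) begins 51 mm behind the grasp point.
Start: joints at [-68.864, 18.392, -4.016, 83.108, 1.295, 78.541, -3.26], TCP at [0.226, 0.61, 0.223] pointing down, gripper open.
Joint ranges: [-163.93, 163.93], [-17.29, 119.83], [-79.2, 71.16], [3.27, 140.29], [-89.18, 269.18], [5.43, 117.66], [-154.24, 154.24]. Speed limits (degrees/s): [147.25, 147.25, 180, 180, 180, 180, 180].

### API

Orientations are given as [roll, pitch, yaw] about the fixed x, y, z axes, in that order (R = Rz(yaw) Ry(pitch) Rx(roll)).
In Python, from cell import env gives the robot as it stands. The module is installed in compiled form; this text tells all that it offers.
- The arm moves only by the tool drive_tool, never from a script. Its argument "increments" is a list of rows, each a list of 2 entries, a list of its own where there are three numbers: the shift along the tool's x, y, z scaled (see below), then the turn, a rotation vector about the tool's x, y, z scaled (see below). In form: [[[dx, dy, dz], [wx, wy, wz]], ...]. A call has 1 to 10 rows; each row shifts and turns the commanded pose from where the row before left it, along the tool's axes as they then stand; what a row does not reach is not made up. The controller multiplies each number of a shift by 0.04 m and each number of a turn by 120 degrees. A row lasts 1/10 s, in which the tool goes at most 50 mm and 8.59 degrees, less where a joint would pass 70% of its speed; a pose out of reach is approached as far as the arm can. A call with a number of a shift or a turn outside -1 to 1 is refused whole. A call with a gripper value outside its range is refused whole. "hand" is the gripper's target within -1 to 1 (fully open at 1, half-way at 0, shut at -1), set as the call begins (left out, the last holds). The fingers move at their own pace and stop on an object; "squeeze" is the grip in N (left out, the last holds). Time passes only in rows, so rows that do not move let the fingers close. It gives the time, the measured TCP pose, the force and the opening at its end, in the units of the state.
- env.get_obs(): the state, without advancing time (a new reading comes with each control period).
- env.read_camera(name): name is "scene" or "top" or "wrist"; returns a dict with "frame" (480x640x3 uint8, red, green, blue), "fx", "fy", "cx", "cy" (pixels), "distortion" ([k1, k2, p1, p2, k3] as OpenCV has them; the pictures are not rectified), "R" (3x3) and "t" (3): a world point X has camera coordinates R X + t. Camera axes: x right, y down, z forward; pixel columns grow to the right and rows downward; lengths in m; the calibration is good to about 2 mm. A picture is of the moment at which its call begins. There is no depth.
- env.sign_off(): hands the job in, once; it reports no verdict.
The state is a dict: "time_s": time; "qpos": joint angles; "joint_velocities": joint speeds; "effort": joint torques, N m; "tool_pos": TCP position; "tool_rot": TCP orientation; "force": force on the tool from outside, world axes, zero at the start; "wrist_torque": the same for the moment, N m; "grip_width": finger opening in m.
Only numpy, scipy, OpenCV 4.12 (cv2) and the standard library are available. Lean on these libraries where they do the work, as an engineer would, in place of code of your own. Each camera call takes 0.05 s, during which the arm holds its last target.

### The job

Load the chamber reader: with the fingertips press the black carrier down hard on its sprung loading plate and, keeping it pressed, push it along under the bridge and the two leaf springs until it is fully home against the end stop, lies flat under both leaves, and the plate has sprung up behind it. Do not lift the carrier out or touch the glass chamber in it, and leave the tally counter, coverslip box, timer and forceps beside it where they are.

Things in the scene. Friction and masses are not known exactly. Their poses are not given: they have to be found in the camera images.
- reader: Chamber reader, fixed: white box 325 x 124 mm with a sliding stage on top. Axes: x = loading direction, from the loading plate to the bridge, stop and panel; z up; origin on the worktop below the heel of a carrier that is home. In mm: fixed bed z=52, x=0..132. Side guides at y=+-33 to +-43, x=-128..141, tops z=64.5; the carrier slides between them with 1 mm play a side.
- bridge (a point): Middle of the underside of the grey bridge over the track, reader x=62, y=0, z=64.5 mm. The bridge spans x=54..70 and is 10.5 mm thick (top z=75). It leaves 12.5 mm over the bed: a carrier on the raised plate is 3.5 mm too high and butts against it.
- end_stop (a point): Middle of the foot of the end stop's upright face, reader x=132, y=0, z=52 mm; the stop is 13 mm high. Behind it lies the control panel, top z=58 mm.
- loading_plate (a joint): Travel in m of the sprung steel plate (reader x=-122..-2.5 mm, 62 mm wide). 0 = up, top at reader z=58 mm, 6 mm over the bed; 0.006 = down, level with the bed, hard stop. 5 N starts it, 1 N more per mm. It must be 3.5 mm down for the carrier to pass the bridge. The heel of a carrier that is home is 2.5 mm past the plate's edge, so the plate springs up behind it and locks it.
- leaf_left (a joint): Angle in rad of the left (reader y=+25 mm) of two trailing steel leaf springs, 9 mm wide, from the bridge (x=75, z=68.5 mm) down to a turned-up tip at x=126 mm. 0 = at rest, lowest point 7 mm above the bed; about 0.065 when it rides on the carrier's top. Each presses with some 3.5 N.
- leaf_right (a joint): The same for the right leaf spring (reader y=-25 mm).
- carrier: Loose black carrier, 132 (x) x 64 x 10 mm, 0.16 kg, slippery, glass chamber in it. Origin: centre of the underside; +x to its nose, parallel to reader x. Starts on the raised plate, nose 8 to 34 mm short of the bridge. Along its x, mm: blue thumb pad -66..-26 (top z=10), blue cross rib -26..-20 (48 long, top z=18), glass -17..59. Home: nose on the stop, origin at reader x=66, y=0, z=52.
- thumb_pad (a point): Centre of the thumb pad on the carrier's top face, 46 mm behind the carrier's origin; the rear face of the rib is 20 mm ahead of it, the heel 20 mm behind. The pad is 40 mm long and 48 mm wide.
- pad_home (a point): Fixed point of the reader, where thumb_pad lies when the carrier is home (reader x=20, y=0, z=62 mm).
- nose (a point): Middle of the carrier's front face, 66 mm ahead of its origin, 5 mm above its underside.
- chamber: Clear thick glass counting chamber, 75 x 35 x 4 mm, held in the carrier ahead of the rib, its top 0.5 mm below the carrier's top face. Not to be touched. Origin: centre of its underside.
- tally_counter: Bystander, loose: round grey hand tally counter, 58x72x22 mm; origin at the centre of its underside.
- coverslip_box: Bystander, loose: small white box with blue lid, 32x32x22 mm; origin at the centre of its underside.
- forceps: Bystander, loose: curved steel forceps lying flat, 108x34x8 mm; origin at the centre of its underside.
- bench_timer: Bystander, loose: white bench timer, 66x66x17 mm; origin at the centre of its underside. It lies in front of the big fixed centrifuge with open lid, which stands left of the reader (world x over 0.47 m, y -0.18 to 0.28 m, taller than 0.25 m): draw the arm in before sweeping past it.

How it is judged (in metres and radians):
On the way, in this order (a step that is already met when the one before it is completed fails the run):
1. the fingers press the carrier down on the loading plate while its nose is still short of the leaf springs (contact force between the fingers and carrier above 4 N and value of joint loading_plate above 0.0028 m and x of nose in the frame of reader below 0.075 m).
2. pushed by the fingers, the carrier's nose has passed in under both leaf springs (contact force between the fingers and carrier above 2 N and x of nose in the frame of reader above 0.105 m and value of joint each of leaf_left, leaf_right above 0.02 rad).
At the end, for the whole second after the job is handed in: The carrier is home: nose within 2 mm of the end stop, centred between the guides within 3 mm, flat (within 0.05 rad) on the bed (within 2.5 mm), both leaf springs riding on it (each lifted more than 0.03 rad), the loading plate sprung up again behind it (within 1.5 mm of its top position), at rest (x of nose in the frame of reader above 0.13 m and x of carrier in the frame of reader below 0.069 m and y of carrier in the frame of reader between -0.003 and 0.003 m and z of carrier in the frame of reader between 0.0495 and 0.0545 m and angle between carrier's own z axis and vertical below 0.05 rad and value of joint loading_plate below 0.0015 m and value of joint each of leaf_left, leaf_right above 0.03 rad and linear speed of carrier below 0.01 m/s); the robot touches nothing.
It fails at once if the carrier is lifted more than 8 mm above where it started on the raised plate, or tipped more than 0.25 rad (z of carrier in the frame of reader above 0.066 m or angle between carrier's own z axis and vertical above 0.25 rad).
It fails at once if the glass chamber is touched by the robot (contact force between any of the fingers, the arm and chamber above 1 N).
It fails at once if the tally counter, coverslip box, timer or forceps is moved more than 25 mm (distance of any of tally_counter, coverslip_box, forceps, bench_timer from where it was at the start of the episode above 0.025 m).
It also fails if it takes over 42 s, if anything falls off the work surface, if the arm or the gripper's body presses on something with over 40 N, if the wrist force passes 120 N, or if a joint passes its speed limit or range.

## Working session

There is one attempt and no reset: what is moved stays moved. The work goes in short steps, Python scripts to look and compute and a tool call to move; the robot and the scene stay as the last step left them, time stands still between calls to the robot, and variables do not carry over. Pictures are saved under pics/ and viewed, and the job is handed in when it is done.

Besides the shell and the picture viewer there is one more tool, called after "Request:" by a JSON object that holds its "api" and its "payload". drive_tool: Moves the arm, as the interface text tells. Shifts and turns lie within -1 to 1; 1 stands for 0.04 m of shift or 120 degrees of turn. Its arguments: {"type":"object","properties":{"increments":{"type":"array"},"hand":{"type":"number"},"squeeze":{"type":"number"}},"required":["increments"]}

```bash
ls; mkdir -p pics; python3 - <<'E'
from cell import env
import cv2
o=env.get_obs(); print(o)
for n in ["scene","top","wrist"]:
    c=env.read_camera(n); cv2.imwrite(f"pics/a_{n}.png",c["frame"][:,:,::-1])
    print(n,c["fx"],c["fy"],c["cx"],c["cy"],c["distortion"],c["R"],c["t"])
E
```

```text
pics
{'time_s': 0.0, 'qpos': array([-68.86378637,  18.43849472,  -4.01424898,  83.17409215,
         1.29416377,  78.54350716,  -3.25935272]), 'joint_velocities': array([-0.14304939, -0.04302012,  0.02344637, -0.04781108, -0.0930818 ,
       -0.06028943,  0.01648946]), 'effort': array([ 2.67352370e-04, -4.91300690e+01, -4.04286291e-01, -3.12524450e+01,
       -6.39817631e-02,  4.40561422e-02,  1.80157290e-04]), 'tool_pos': array([0.22567031, 0.60896518, 0.22147487]), 'tool_rot': array([-177.1762412 ,   89.88896538, -107.50345983]), 'force': array([-0.12949288,  0.05305181, -0.9239129 ]), 'wrist_torque': array([-0.03776508, -0.01493355, -0.01044297]), 'grip_width': 0.08704689116747844}
scene 559.310114850959 559.310114850959 316.2768672561177 238.91227286104038 [-0.16929013  0.          0.          0.          0.        ] [[ 0.81274949 -0.58260527  0.00306116]
 [-0.439805   -0.61696847 -0.65262659]
 [ 0.38211233  0.52907561 -0.75767352]] [-0.54770333  0.14771482  0.9455053 ]
top 471.20169947700936 471.20169947700936 324.08005189619 232.64289278543083 [-0.05310401  0.          0.          0.          0.        ] [[-0.01181242 -0.99981086  0.01545047]
 [-0.99515961  0.01024711 -0.0977361 ]
 [ 0.0975593  -0.01653018 -0.99509243]] [-0.21243999  0.54726896  0.92490345]
wrist 372.2816135598662 372.2816135598662 322.5328672841766 240.61372871568173 [-0.02507522  0.          0.          0.          0.        ] [[ 0.34759026  0.93764505 -0.00166348]
 [ 0.9082459  -0.33624999  0.24904885]
 [ 0.23296007 -0.08807781 -0.9684895 ]] [-0.64913216 -0.03057153  0.38996337]
```

View pics/a_scene.png

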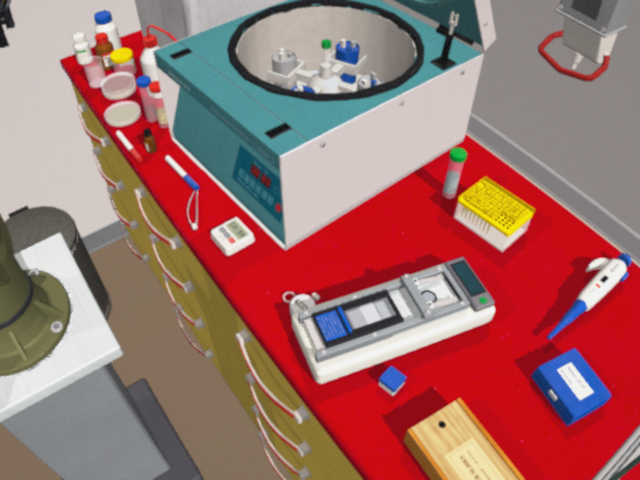

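View pics/a_top.png

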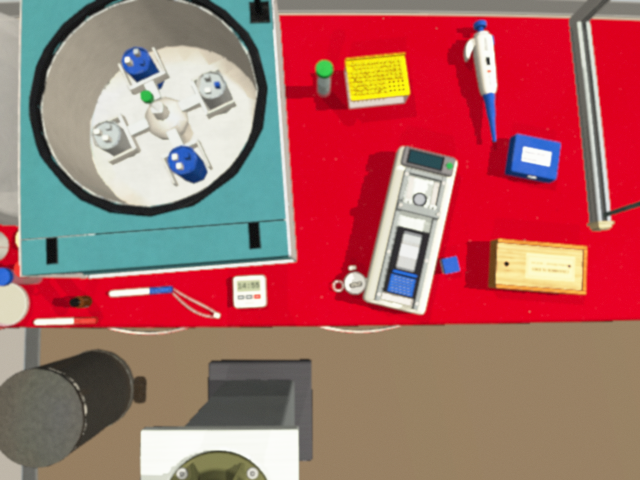

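View pics/a_wrist.png

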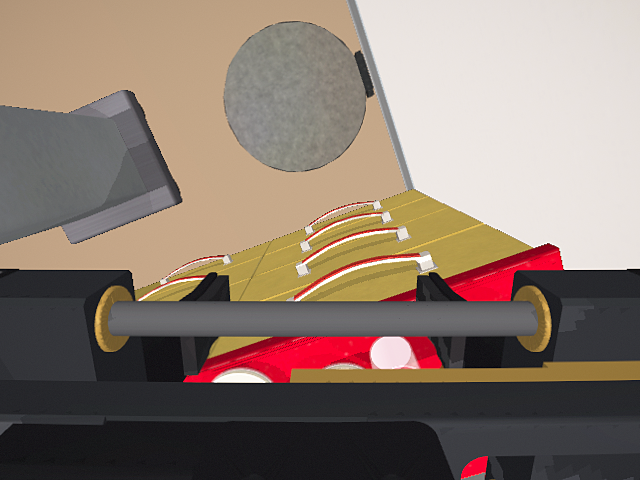

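The scene view shows the reader at about (390,320), with the centrifuge to its left. In the top view it runs from (398,305) at the loading end to (428,155) at the panel, with the thumb pad at about (403,284). Next I'll zoom in.

```bash
cat > h.py <<'E'
import numpy as np, cv2
from cell import env
def ray(c,uv):
    K=np.array([[c["fx"],0,c["cx"]],[0,c["fy"],c["cy"]],[0,0,1]])
    p=cv2.undistortPoints(np.array(uv,float).reshape(-1,1,2),K,np.array(c["distortion"],float)).reshape(-1,2)
    d=np.c_[p,np.ones(len(p))]@np.array(c["R"])
    o=-np.array(c["R"]).T@np.array(c["t"]); return o,d
def plane(c,uv,z):
    o,d=ray(c,uv); return o+d*((z-o[2])/d[:,2])[:,None]
def proj(c,X):
    K=np.array([[c["fx"],0,c["cx"]],[0,c["fy"],c["cy"]],[0,0,1]])
    r,_=cv2.Rodrigues(np.array(c["R"]))
    return cv2.projectPoints(np.array(X,float).reshape(-1,1,3),r,np.array(c["t"],float),K,np.array(c["distortion"],float))[0].reshape(-1,2)
E
python3 - <<'E'
import cv2
a=cv2.imread("pics/a_top.png")[140:325,340:480]
cv2.imwrite("pics/b_top.png",cv2.resize(a,None,fx=3.2,fy=3.2,interpolation=cv2.INTER_CUBIC))
a=cv2.imread("pics/a_scene.png")[240:400,270:510]
cv2.imwrite("pics/b_scene.png",cv2.resize(a,None,fx=3.2,fy=3.2,interpolation=cv2.INTER_CUBIC))
E
```

```text
(no output)
```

View pics/b_top.png

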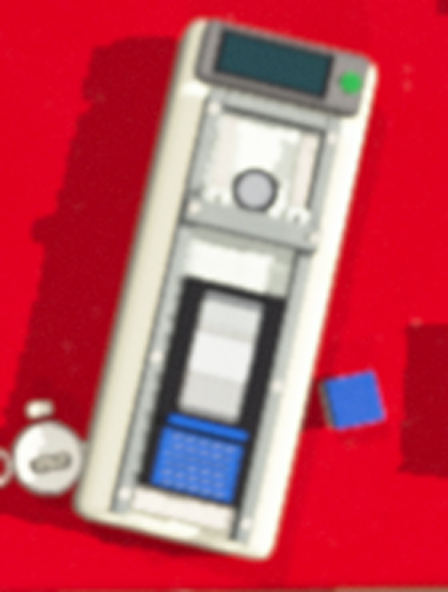

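View pics/b_scene.png

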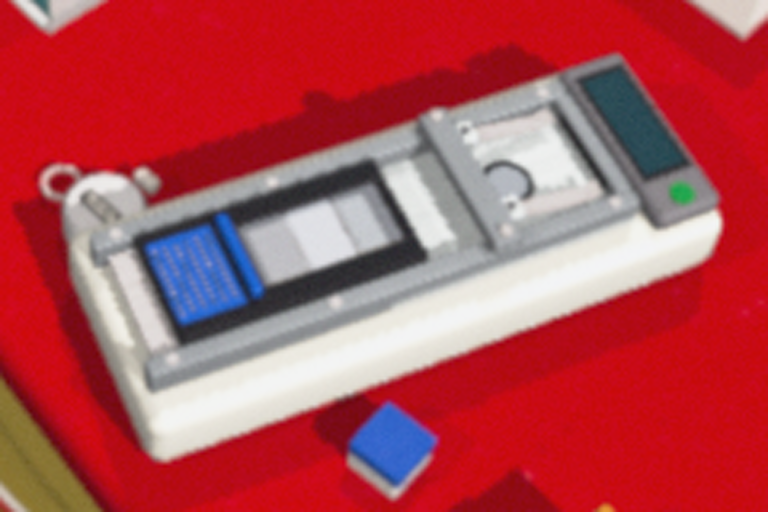

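The zoomed crops show the carrier against the raised plate, the blue pad and rib, the guides and the bridge. The tally counter is just left of the loading end and the box is to the right. I'll turn the picked corners into positions in both views.

```bash
python3 - <<'E'
from h import *
C={n:env.read_camera(n) for n in ("top","scene")}
off={"top":(340,140),"scene":(270,240)}
def px(n,l): return [((u+.5)/3.2-.5+off[n][0],(v+.5)/3.2-.5+off[n][1]) for u,v in l]
np.set_printoptions(precision=4,suppress=True)
P={"top":{"guideL_end":(110,512,.0645),"guideR_end":(253,541,.0645),"bridgeLf":(183,220,.075),"bridgeRf":(315,252,.075),"bridgeLb":(190,194,.075),"bridgeRb":(325,225,.075)},
"scene":{"guideL_end":(93,245,.0645),"guideR_end":(150,383,.0645),"bridgeLf":(418,122,.075),"bridgeRf":(492,249,.075),"bridgeLb":(445,110,.075),"bridgeRb":(520,237,.075)}}
for n in P:
    for k,(u,v,z) in P[n].items(): print(n,k,plane(C[n],px(n,[(u,v)]),z)[0])
# blue pad
for n,(x0,y0,x1,y1) in {"top":(380,260,430,305),"scene":(305,295,360,350)}.items():
    f=C[n]["frame"][:,:,::-1].copy(); hsv=cv2.cvtColor(f,cv2.COLOR_BGR2HSV)
    m=cv2.inRange(hsv,(100,120,60),(125,255,255)); mm=np.zeros_like(m); mm[y0:y1,x0:x1]=m[y0:y1,x0:x1]
    cs,_=cv2.findContours(mm,cv2.RETR_EXTERNAL,cv2.CHAIN_APPROX_NONE); c=max(cs,key=cv2.contourArea)
    for c in cs:
        if cv2.contourArea(c)<20: continue
        r=cv2.minAreaRect(c); b=cv2.boxPoints(r); print(n,cv2.contourArea(c),b)
        print(plane(C[n],b,.068))
for n in C: print(n,plane(C[n],[(0,0)],0)[0], -C[n]["R"].T@C[n]["t"])
E
```

```text
top guideL_end [ 0.4107 -0.3126  0.0645]
top guideR_end [ 0.3921 -0.3987  0.0645]
top bridgeLf [ 0.5861 -0.3595  0.075 ]
top bridgeRf [ 0.5658 -0.4396  0.075 ]
top bridgeLb [ 0.6021 -0.3642  0.075 ]
top bridgeRb [ 0.5823 -0.4464  0.075 ]
scene guideL_end [ 0.4101 -0.3199  0.0645]
scene guideR_end [ 0.3882 -0.3989  0.0645]
scene bridgeLf [ 0.5855 -0.3615  0.075 ]
scene bridgeRf [ 0.5639 -0.442   0.075 ]
scene bridgeLb [ 0.6021 -0.3639  0.075 ]
scene bridgeRb [ 0.58  -0.445  0.075]
top 586.0 [[385.7606 290.7672]
 [391.2032 267.6361]
 [417.7344 273.8787]
 [412.2917 297.0099]]
[[ 0.4275 -0.3351  0.068 ]
 [ 0.4718 -0.3467  0.068 ]
 [ 0.4591 -0.3979  0.068 ]
 [ 0.4148 -0.3861  0.068 ]]
scene 791.0 [[313.7586 315.8965]
 [341.8621 304.6552]
 [352.8965 332.2413]
 [324.7931 343.4827]]
[[ 0.4286 -0.3351  0.068 ]
 [ 0.4776 -0.3439  0.068 ]
 [ 0.4604 -0.3948  0.068 ]
 [ 0.4132 -0.3856  0.068 ]]
top [ 1.0843  0.5083 -0.    ] [ 0.4519 -0.2027  0.9771]
scene [0.2908 1.4419 0.    ] [ 0.1488 -0.7282  0.8145]
```

```bash
python3 - <<'E'
from h import *
from scipy.spatial.transform import Rotation as Ro
np.set_printoptions(precision=4,suppress=True)
o=env.get_obs(); R=Ro.from_euler("xyz",o["tool_rot"],degrees=True).as_matrix()
print("tool axes cols\n",R); z=R[:,2];y=R[:,1]
print("az z",np.degrees(np.arctan2(z[1],z[0])),"az y",np.degrees(np.arctan2(y[1],y[0])),"az tcp",np.degrees(np.arctan2(*o["tool_pos"][1::-1])))
C={n:env.read_camera(n) for n in ("top","scene","wrist")}
w=C["wrist"]; p=-w["R"].T@w["t"]; print("wristcam in tool",R.T@(p-o["tool_pos"]))
print("centrifuge corner base",plane(C["scene"],[(287,247)],0))
# top corner both views
o1,d1=ray(C["scene"],[(282,157)]);o2,d2=ray(C["top"],[(296,259)])
d1=d1[0]/np.linalg.norm(d1);d2=d2[0]/np.linalg.norm(d2)
A=np.c_[d1,-d2];s=np.linalg.lstsq(A,o2-o1,rcond=None)[0];print("corner top",o1+s[0]*d1,o2+s[1]*d2)
print("centri left front top",plane(C["top"],[(20,276)],.26))
for n,uv,zz in [("timer",(250,291),.017),("tally",(354,283),.02),("box",(450,265),.022),("thing",(195,300),.005)]: print(n,plane(C["top"],[uv],zz))
a=C["top"]["frame"][215:335,0:330,::-1]; cv2.imwrite("pics/c.png",cv2.resize(a,None,fx=2.4,fy=2.4,interpolation=cv2.INTER_CUBIC))
E
```

```text
tool axes cols
 [[-0.0002 -0.9377  0.3474]
 [-0.0009  0.3474  0.9377]
 [-1.     -0.0001 -0.0009]]
az z 69.66927917709408 az y 159.6692841310506 az tcp 69.66456725821033
wristcam in tool [-0.1629  0.0675  0.0001]
centrifuge corner base [[ 0.5025 -0.1437  0.    ]]
corner top [ 0.485  -0.1726  0.2536] [ 0.4826 -0.1712  0.2536]
centri left front top [[0.4601 0.2534 0.26  ]]
timer [[ 0.429  -0.0674  0.017 ]]
tally [[ 0.4427 -0.278   0.02  ]]
box [[ 0.4766 -0.4747  0.022 ]]
thing [[0.4114 0.0469 0.005 ]]
```

View pics/c.png

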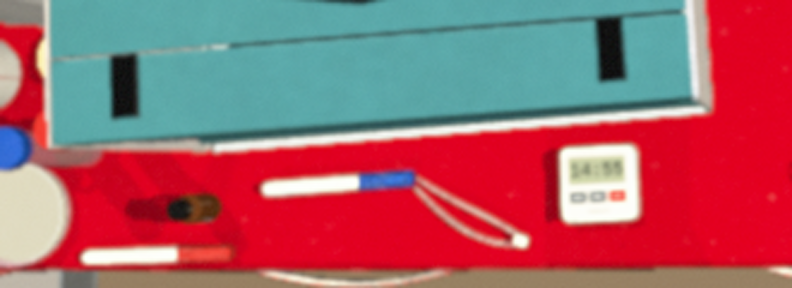

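The centrifuge's front top edge is at z≈0.254 and x≈0.47. I'll raise and draw in the tool first, while it is still clear on the left.

Request:
{"api": "drive_tool", "payload": {"increments": [[[-0.47,0,-0.85],[0,0,0]],[[-0.47,0,-0.85],[0,0,0]],[[-0.47,0,-0.85],[0,0,0]],[[-0.47,0,-0.85],[0,0,0]],[[-0.47,0,-0.85],[0,0,0]],[[-0.47,0,-0.85],[0,0,0]]], "hand": -1, "squeeze": 10}}

```text
time_s: 1.0
tool_pos: [0.1544, 0.4168, 0.3362]
tool_rot: [-7.2, 90.0, 62.5]
force: [-0.1, -0.5, 0.4]
grip_width: 0.047
```

Request:
{"api": "drive_tool", "payload": {"increments": [[[0,-0.95,-0.04],[0.041,0,0]],[[0,-0.95,-0.04],[0.041,0,0]],[[0,-0.95,-0.04],[0.041,0,0]],[[0,-0.95,-0.04],[0.041,0,0]],[[0,-0.95,-0.04],[0.041,0,0]],[[0,-0.95,-0.04],[0.041,0,0]],[[0,-0.95,-0.04],[0.041,0,0]],[[0,-0.95,-0.04],[0.041,0,0]],[[0,-0.95,-0.04],[0.041,0,0]],[[0,-0.95,-0.04],[0.041,0,0]]]}}

```text
time_s: 2.0
tool_pos: [0.4171, 0.1565, 0.3355]
tool_rot: [12.0, 90.0, 32.2]
force: [-0.2, 0.1, 0.3]
grip_width: 0.0004
```

Request:
{"api": "drive_tool", "payload": {"increments": [[[0,-0.95,-0.04],[0.041,0,0]],[[0,-0.95,-0.04],[0.041,0,0]],[[0,-0.95,-0.04],[0.041,0,0]],[[0,-0.95,-0.04],[0.041,0,0]],[[0,-0.95,-0.04],[0.041,0,0]],[[0,-0.95,-0.04],[0.041,0,0]],[[0,-0.95,-0.04],[0.041,0,0]],[[0,-0.95,-0.04],[0.041,0,0]],[[0,-0.95,-0.04],[0.041,0,0]],[[0,-0.95,-0.04],[0.041,0,0]]]}}

```text
time_s: 3.0
tool_pos: [0.3894, -0.2116, 0.3355]
tool_rot: [40.9, 89.9, 11.9]
force: [-0.1, -0.4, -0.7]
grip_width: 0.0004
```

Request:
{"api": "drive_tool", "payload": {"increments": [[[0,0,0],[0.069,0,0]],[[0,0,0],[0.069,0,0]],[[0,0,0],[0.069,0,0]],[[0,0,0],[0.069,0,0]],[[0,0,0],[0.069,0,0]],[[0,0,0],[0.069,0,0]],[[0,0,0],[0.069,0,0]],[[0,0,0],[0.069,0,0]],[[0,0,0],[0.069,0,0]],[[0,0,0],[0,0,0]]]}}

```text
time_s: 4.0
tool_pos: [0.39, -0.2102, 0.3355]
tool_rot: [102.8, 90.0, -0.5]
force: [-0.2, 1.1, 0.4]
grip_width: 0.0006
```

```bash
python3 - <<'E'
from h import *
from scipy.spatial.transform import Rotation as Ro
np.set_printoptions(precision=4,suppress=True)
o=env.get_obs(); R=Ro.from_euler("xyz",o["tool_rot"],degrees=True).as_matrix()
print(o["qpos"],o["tool_pos"],R)
ex=np.array([.9703,-.2419]); ey=np.array([.2419,.9703]); O=np.array([.5237,-.388])
t=np.r_[O-.082*ex,.10]
d=t-o["tool_pos"]; print("target",t,"in tool",R.T@d, R.T@d/.04)
w=env.read_camera("wrist"); cv2.imwrite("pics/d.png",w["frame"][:,:,::-1])
E
```

```text
[-12.1255 -12.1357  31.3501 100.577    6.272   89.8077 -84.6606] [ 0.39   -0.2102  0.3355] [[ 0.0004  0.9732 -0.2299]
 [-0.     -0.2299 -0.9732]
 [-1.      0.0004 -0.0001]]
target [ 0.4441 -0.3682  0.1   ] in tool [0.2355 0.0889 0.1413] [5.8874 2.223  3.5335]
```

View pics/d.png

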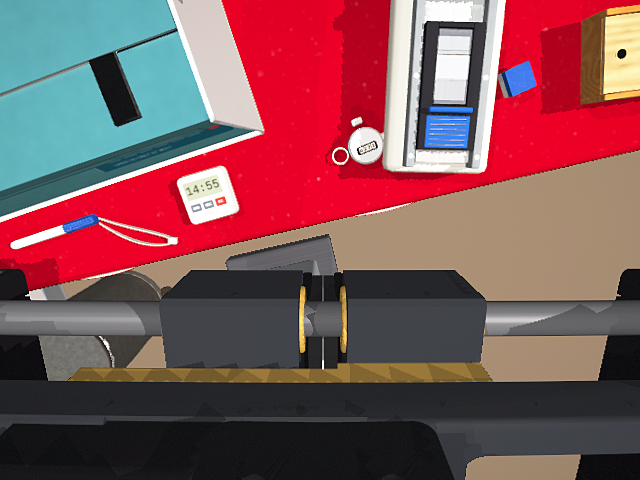

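The wrist view is well aligned. The pad is at about (447,133), the reader runs up the image, and the guides are clear. I'll move over the pad.

Request:
{"api": "drive_tool", "payload": {"increments": [[[0.7,0.37,0.59],[0,0,0]],[[0.7,0.37,0.59],[0,0,0]],[[0.7,0.37,0.59],[0,0,0]],[[0.7,0.37,0.59],[0,0,0]],[[0.7,0.37,0.59],[0,0,0]],[[0.7,0.37,0.59],[0,0,0]],[[0,0,0],[0,0,0]],[[0,0,0],[0,0,0]]]}}

```text
time_s: 4.85
tool_pos: [0.4435, -0.3681, 0.1666]
tool_rot: [-83.6, 89.8, 173.2]
force: [0.3, 1.1, -0.3]
grip_width: 0.0004
```

```bash
python3 - <<'E'
from h import *
from scipy.spatial.transform import Rotation as Ro
np.set_printoptions(precision=4,suppress=True)
o=env.get_obs(); print(o["qpos"],o["tool_pos"],o["tool_rot"],o["force"])
for n in ("wrist","top","scene"):
  w=env.read_camera(n); cv2.imwrite(f"pics/e_{n}.png",w["frame"][:,:,::-1])
E
```

```text
[ -1.6999  14.1944  45.0076  99.4678 -10.4854  70.8207 -57.2523] [ 0.4435 -0.3681  0.1666] [-83.6334  89.8472 173.1935] [ 0.2941  1.1053 -0.3433]
```

View pics/e_wrist.png

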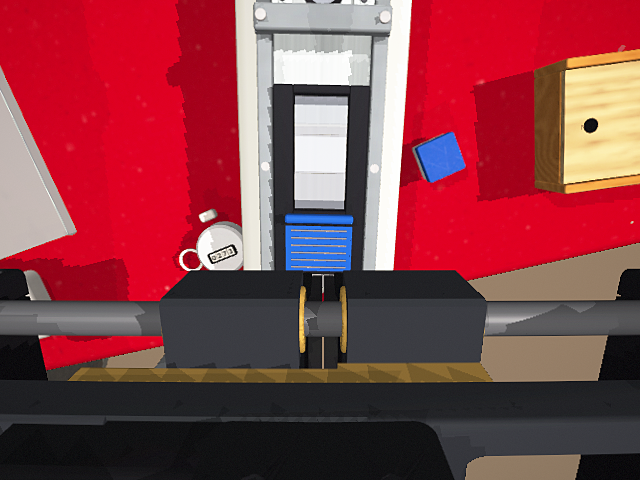

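View pics/e_scene.png

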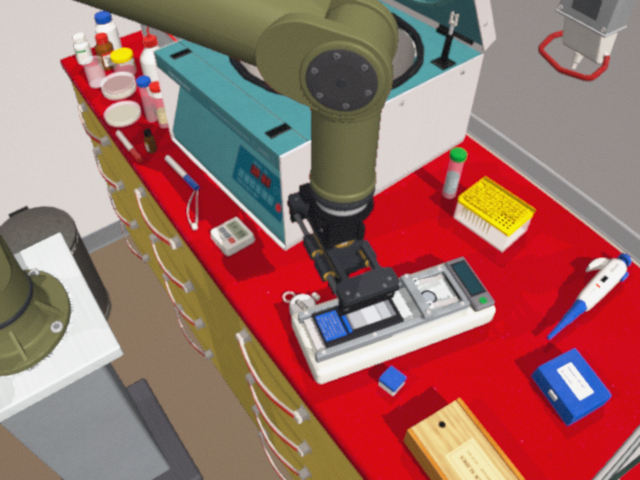

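The wrist view shows the rib across (285–354, 215–223), the nose edge at about row 86 and the bridge screws at (260,15) and (385,17). I'll refine the reader pose and carrier position from this view.

```bash
python3 - <<'E'
from h import *
np.set_printoptions(precision=4,suppress=True)
w=env.read_camera("wrist"); f=w["frame"][:,:,::-1].copy()
cv2.imwrite("pics/f.png",cv2.resize(f[0:275,230:420],None,fx=3,fy=2.15*1,interpolation=cv2.INTER_CUBIC))
hsv=cv2.cvtColor(f,cv2.COLOR_BGR2HSV); m=cv2.inRange(hsv,(100,120,40),(125,255,255)); m[:,:270]=0;m[:,370:]=0
ys,xs=np.where(m>0)
for y in range(210,270,3):
    x=xs[ys==y]; print(y,x.min() if len(x) else None,x.max() if len(x) else None,end="; ")
g=cv2.cvtColor(f,cv2.COLOR_BGR2GRAY)
print(); print(g[70:100,285],g[70:100,360]); 
for r in (40,110,150,190): print(r,g[r,235:420])
E
```

```text
210 None None; 213 None None; 216 287 350; 219 286 353; 222 286 354; 225 294 353; 228 287 352; 231 287 353; 234 287 352; 237 287 352; 240 287 352; 243 287 352; 246 287 352; 249 287 352; 252 287 352; 255 287 352; 258 287 351; 261 287 351; 264 287 351; 267 287 351; 
[251 251 251 251 249 249 250 250 235 236 236 237 237 238 237 244 255 138
  21  48  51  51  51  50  50  50  49  48  50  48] [211 212 211 211 211 213 213 212 212 213 212 211 211 211 211 212 212 217
 212  50  38  51  51  50  51  50  48  50  49  51]
40 [ 51  51  51 109 194 220 215 216 219 221 223 225 227 229 228 228 228 228
 229 229 228 229 236 211 139 143 152 138 122 124 126 125 125 124 122 124
 123 120  87  55  98 173 193 190 193 191 188 185 186 185 188 190 186 185
 188 189 189 190 196 195 193 188 187 188 190 190 189 189 190 193 193 193
 189 189 194 196 197 194 195 194 190 180 176 179 184 187 184 178 174 173
 176 179 182 184 184 185 184 183 180 182 183 188 192 191 189 184 188 189
 189 209 208 210 211 211 207 202 180 181 181 182 179 183 185 183 181 182
 178 160 159 160 158 159 156 156 153 154 145 102  63  70  76  76  75  75
  
[... 1733 characters left out ...]
4 226 228 229 232 233
 232 233 232 232 232 232 235 244 154 172 197 198 198 198 200 200 200 203
 210 146 132 112  52  29  46  47  47  45  45  45  45  45  46  45  46  43
  46  46  48  45  44  31  21 214 232 224 223 223 223 221 221 221 221 221
 220 222 223 223 224 224 223 221 221 220 221 221 223 223 223 223 221 223
 223 223 223 224 223 223 222 222 224 222 223 223 222 222 222 221 223 222
 223 230 232  42   6  43  47  48  46  46  47  47  47  48  47  48  47  47
  45  46  48  48  36  48  90 147 206 197 199 197 199 199 201 200 199 200
 196 219 255 253 252 252 252 251 251 252 252 254 254 254 254 254 254 254
 255 255 201  58  66  67  67  68  68  70  69  66  69  67  67  65  66  65
  66  65  66  75  71]
```

View pics/f.png

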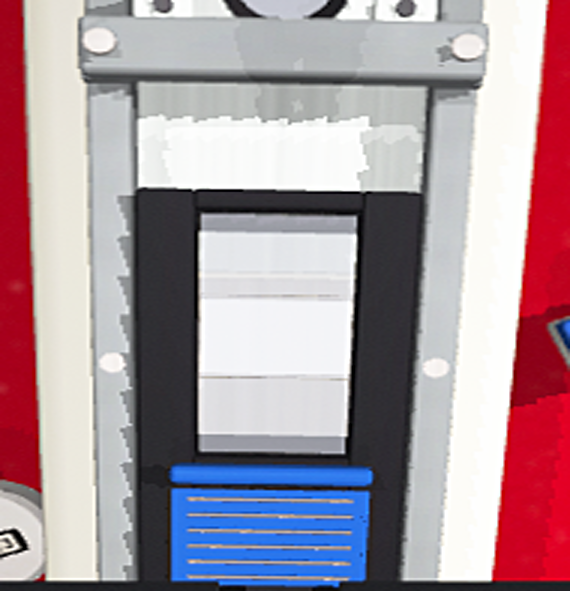

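```bash
python3 - <<'E'
from h import *
np.set_printoptions(precision=4,suppress=True)
w=env.read_camera("wrist")
th=np.radians(-14); ex=np.array([np.cos(th),np.sin(th)]); ey=np.array([-ex[1],ex[0]]); O=np.array([.5237,-.388])
def rd(uv,z):
    p=plane(w,[uv],z)[0][:2]; return np.r_[p,(p-O)@ex,(p-O)@ey]
for n,uv,z in [("carL110",(274.5,110),.068),("carR110",(370.7,110),.068),("carL190",(275,190),.068),("carR190",(369.2,190),.068),
 ("noseL",(285,87),.068),("noseR",(360,88.8),.068),("padL",(286.5,245),.068),("padR",(352.5,245),.068),("ribL",(285.5,219),.076),("ribR",(354,219),.076),("ribfrontL",(290,214.5),.076),("ribfrontR",(350,215),.076),("ribrear",(320,223.5),.076),
 ("brLf",(257,37),.075),("brRf",(391,39),.075),("brLb",(256,4),.075),("brRb",(393,7),.075),("scrL",(260+3,15),.075),("gL",(267.3,167),.0645),("gR",(375,168.5),.0645),
 ("gLout110",(258.5,110),.0645),("gRout110",(386.5,110),.0645),("gLout190",(261,190),.0645),("gRout190",(383,190),.0645)]:
    print(n,rd(uv,z))
o=env.get_obs();p=o["tool_pos"][:2];print("tcp",(p-O)@ex,(p-O)@ey)
E
```

```text
carL110 [ 0.5414 -0.3568  0.0096  0.0346]
carR110 [ 0.5266 -0.4199  0.0106 -0.0302]
carL190 [ 0.4892 -0.3433 -0.0443  0.035 ]
carR190 [ 0.4741 -0.4082 -0.0433 -0.0316]
noseL [ 0.5539 -0.3673  0.0243  0.0274]
noseR [ 0.5414 -0.4156  0.0239 -0.0225]
padL [ 0.4484 -0.3411 -0.0844  0.0272]
padR [ 0.4374 -0.3883 -0.0837 -0.0212]
ribL [ 0.4686 -0.3464 -0.0635  0.027 ]
ribR [ 0.4578 -0.3931 -0.0628 -0.0209]
ribfrontL [ 0.471  -0.3503 -0.0602  0.0238]
ribfrontR [ 0.4612 -0.3909 -0.06   -0.018 ]
ribrear [ 0.46   -0.3692 -0.0663  0.0028]
brLf [ 0.5856 -0.3579  0.0528  0.0442]
brRf [ 0.5652 -0.4399  0.0529 -0.0403]
brLb [ 0.6039 -0.3623  0.0716  0.0444]
brRb [ 0.5829 -0.4446  0.0712 -0.0406]
scrL [ 0.5969 -0.3649  0.0654  0.0401]
gL [ 0.5059 -0.3416 -0.0285  0.0407]
gR [ 0.4876 -0.4155 -0.0284 -0.0355]
gLout110 [ 0.5443 -0.3458  0.0098  0.046 ]
gRout110 [ 0.5244 -0.4309  0.0111 -0.0414]
gLout190 [ 0.4912 -0.333  -0.0448  0.0455]
gRout190 [ 0.4714 -0.4182 -0.0435 -0.0419]
tcp -0.08132362097209651 0.0007504436696765984
```

Everything agrees to about 2 mm: yaw −14°, heel at x≈−106, rib rear face at x≈−66, TCP at x≈−81. I'll correct the yaw slightly and descend to just above the pad.

Request:
{"api": "drive_tool", "payload": {"increments": [[[0.7,0,0],[0.007,0,0]],[[0.7,0,0],[0,0,0]],[[0.7,0,0],[0,0,0]],[[0.1,0,0],[0,0,0]],[[0,0,0],[0,0,0]],[[0,0,0],[0,0,0]]]}}

```text
time_s: 5.7
tool_pos: [0.4452, -0.3688, 0.0813]
tool_rot: [81.0, 89.8, -23.1]
force: [-0.4, 0.6, 0.2]
grip_width: 0.0006
```

```bash
python3 - <<'E'
from h import *
o=env.get_obs(); print(o["tool_pos"],o["tool_rot"],o["force"])
for n in ("scene","wrist"):
  w=env.read_camera(n); f=w["frame"][:,:,::-1]
  if n=="scene": f=cv2.resize(f[240:400,270:510],None,fx=3.2,fy=3.2,interpolation=cv2.INTER_CUBIC)
  cv2.imwrite(f"pics/g_{n}.png",f)
E
```

```text
[ 0.44521384 -0.36878774  0.08126995] [ 80.96212181  89.82325635 -23.10194461] [-0.37396432  0.55102199  0.16842962]
```

View pics/g_scene.png

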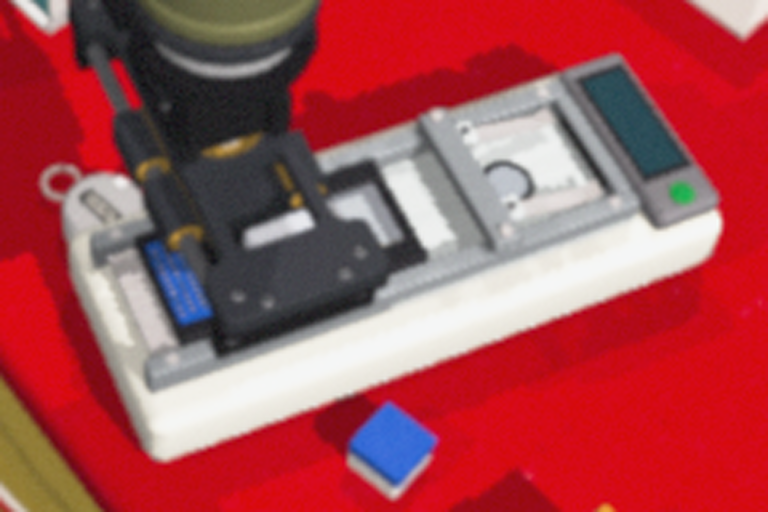

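View pics/g_wrist.png

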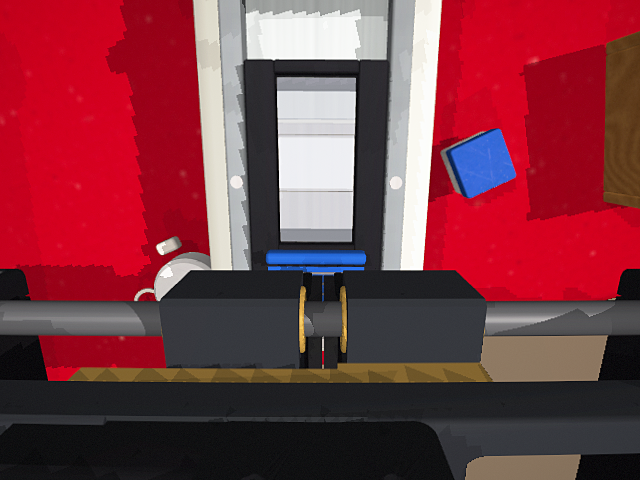

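Request:
{"api": "drive_tool", "payload": {"increments": [[[0.12,0,0],[0,0,0]],[[0.12,0,0],[0,0,0]],[[0.1,0,0],[0,0,0]],[[0.05,0,0],[0,0,0]],[[0,0,0],[0,0,0]],[[0,0,0],[0,0,0]]]}}

```text
time_s: 6.4
tool_pos: [0.4444, -0.3682, 0.0644]
tool_rot: [147.8, 90.0, 43.7]
force: [-1.8, 1.2, 7.6]
grip_width: 0.0003
```

Request:
{"api": "drive_tool", "payload": {"increments": [[[0.05,0,0],[0,0,0]],[[0.05,0,0],[0,0,0]],[[0,0,0],[0,0,0]],[[0,0,0],[0,0,0]]]}}

```text
time_s: 6.8
tool_pos: [0.445, -0.369, 0.0623]
tool_rot: [100.9, 89.9, -3.2]
force: [-3.9, 2.0, 16.0]
grip_width: 0.0004
```

The plate is almost fully down with about 16 N on it. I'll press slightly more and start pushing along tool +y.

Request:
{"api": "drive_tool", "payload": {"increments": [[[0.04,0,0],[0,0,0]],[[0,0.06,0],[0,0,0]],[[0,0.08,0],[0,0,0]],[[0,0.08,0],[0,0,0]],[[0,0.08,0],[0,0,0]],[[0,0,0],[0,0,0]]]}}

```text
time_s: 7.4
tool_pos: [0.4569, -0.3725, 0.0623]
tool_rot: [99.5, 89.8, -4.6]
force: [-5.8, 4.6, 27.2]
grip_width: 0.0003
```

```bash
cat >> h.py <<'E'
th=np.radians(-14); ex=np.array([np.cos(th),np.sin(th)]); ey=np.array([-ex[1],ex[0]]); O=np.array([.5237,-.388])
def st(tag):
    o=env.get_obs(); p=o["tool_pos"][:2]-O; F=o["force"]
    print(round(o["time_s"],2),"tcp rd x,y,z mm",(p@ex*1e3).round(1),(p@ey*1e3).round(1),(o["tool_pos"][2]*1e3).round(1),"az z",(o["tool_rot"][2]-o["tool_rot"][0]).round(2),"F rd",(F[:2]@ex).round(1),(F[:2]@ey).round(1),F[2].round(1),"M",o["wrist_torque"].round(2))
    for n in ("scene","wrist"):
        w=env.read_camera(n); f=w["frame"][:,:,::-1]
        f=cv2.resize(f[240:400,270:510],None,fx=2.6,fy=2.6,interpolation=cv2.INTER_CUBIC) if n=="scene" else cv2.resize(f[0:280,180:460],(416,416),interpolation=cv2.INTER_CUBIC)
        if n=="scene": a=f[:416]
        else: b=f
    b=cv2.resize(b,(int(416*a.shape[0]/416),)*2) if b.shape[0]!=a.shape[0] else b
    c=np.hstack([a,b]); c=cv2.resize(c,(800,int(c.shape[0]*800/c.shape[1]))) if c.shape[1]>800 else c
    cv2.imwrite(f"pics/{tag}.png",c)
E
python3 -c "
from h import *
st('h1')"
```

```text
7.4 tcp rd x,y,z mm -68.5 -1.1 62.3 az z -104.1 F rd -6.8 3.1 27.2 M [ 1.06  1.45 -0.02]
```

View pics/h1.png

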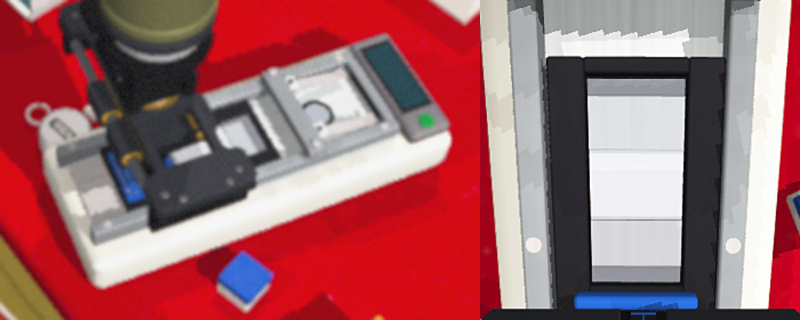

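The carrier slides, with about 27 N down and 7 N pushing resistance. I'll keep pushing.

Request:
{"api": "drive_tool", "payload": {"increments": [[[0,0.1,0],[0,0,0]],[[0,0.1,0],[0,0,0]],[[0,0.1,0],[0,0,0]],[[0,0.1,0],[0,0,0]],[[0,0.1,0],[0,0,0]],[[0,0.1,0],[0,0,0]]]}}

```text
time_s: 8.1
tool_pos: [0.4797, -0.3783, 0.0623]
tool_rot: [105.1, 89.9, 1.0]
force: [-6.2, 5.2, 25.5]
grip_width: 0.0006
```

```bash
python3 -c "
from h import *
st('h2')"
```

```text
8.1 tcp rd x,y,z mm -45.1 -1.2 62.3 az z -104.12 F rd -7.3 3.6 25.5 M [ 1.11  1.77 -0.05]
```

View pics/h2.png

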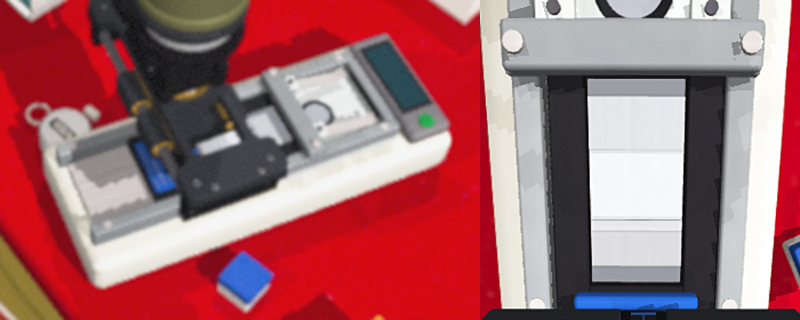

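The nose is passing under the bridge, at about x=56. I'll continue with a small sideways correction.

Request:
{"api": "drive_tool", "payload": {"increments": [[[0,0.1,-0.02],[0,0,0]],[[0,0.1,0],[0,0,0]],[[0,0.1,0],[0,0,0]],[[0,0.1,0],[0,0,0]],[[0,0.1,0],[0,0,0]],[[0,0.1,0],[0,0,0]]]}}

```text
time_s: 8.8
tool_pos: [0.503, -0.3842, 0.0624]
tool_rot: [71.4, 89.8, -32.7]
force: [-6.0, 3.0, 22.7]
grip_width: 0.001
```

```bash
python3 -c "
from h import *
st('h3')"
```

```text
8.8 tcp rd x,y,z mm -21.0 -1.3 62.4 az z -104.14 F rd -6.6 1.4 22.7 M [ 0.64  1.53 -0.01]
```

View pics/h3.png

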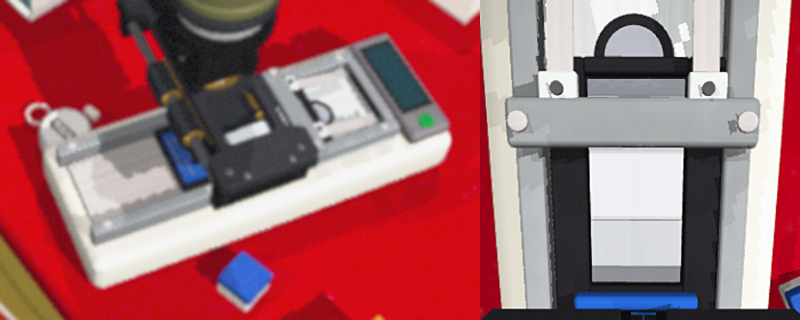

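The nose is through the bridge at x≈80, and both leaves are ahead of it.

Request:
{"api": "drive_tool", "payload": {"increments": [[[0.02,0.1,0],[0,0,0]],[[0,0.1,0],[0,0,0]],[[0,0.1,0],[0,0,0]],[[0,0.1,0],[0,0,0]],[[0,0.1,0],[0,0,0]],[[0,0.1,0],[0,0,0]],[[0,0.1,0],[0,0,0]]]}}

```text
time_s: 9.6
tool_pos: [0.5282, -0.3907, 0.0624]
tool_rot: [-106.1, 90.0, 149.8]
force: [-12.7, 6.7, 29.7]
grip_width: 0.0007
```

```bash
python3 -c "
from h import *
st('h4')"
```

```text
9.6 tcp rd x,y,z mm 5.0 -1.5 62.4 az z 255.83 F rd -13.9 3.4 29.7 M [ 1.43  2.89 -0.03]
```

View pics/h4.png

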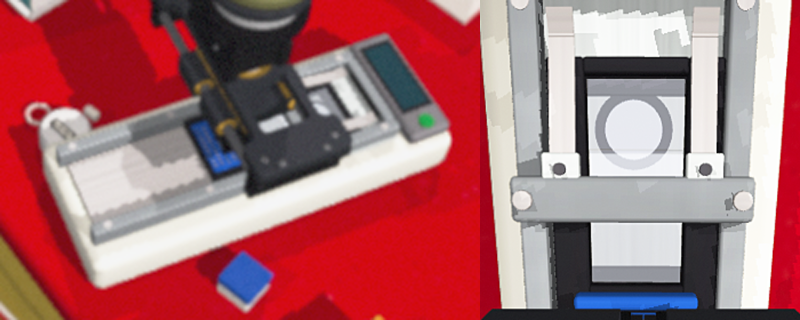

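The nose is at about x=107, under both leaves, which are lifting. About 25 mm remains.

Request:
{"api": "drive_tool", "payload": {"increments": [[[0,0.1,0],[0,0,0]],[[0,0.1,0],[0,0,0]],[[0,0.1,0],[0,0,0]],[[0,0.1,0],[0,0,0]],[[0,0.1,0],[0,0,0]],[[0,0,0],[0,0,0]]]}}

```text
time_s: 10.3
tool_pos: [0.5477, -0.3958, 0.0624]
tool_rot: [-41.2, 90.0, -145.4]
force: [-10.1, 5.1, 27.4]
grip_width: 0.0003
```

```bash
python3 -c "
from h import *
st('h5')"
```

```text
10.3 tcp rd x,y,z mm 25.2 -1.7 62.4 az z -104.17 F rd -11.0 2.5 27.4 M [ 1.22  2.59 -0.04]
```

View pics/h5.png

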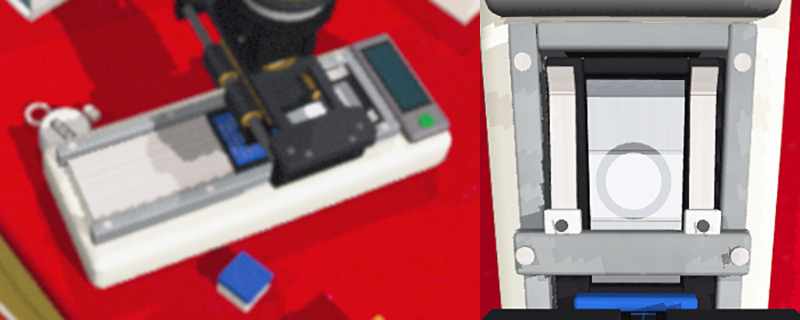

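The nose is a few millimetres short of the stop. I'll take the last bit in small steps and watch the horizontal force.

Request:
{"api": "drive_tool", "payload": {"increments": [[[0,0.06,0],[0,0,0]],[[0,0.05,0],[0,0,0]],[[0,0,0],[0,0,0]]]}}

```text
time_s: 10.7
tool_pos: [0.5511, -0.3971, 0.0623]
tool_rot: [-61.9, 89.9, -166.1]
force: [-12.0, 4.9, 27.5]
grip_width: 0.0002
```

Request:
{"api": "drive_tool", "payload": {"increments": [[[0,0.05,0],[0,0,0]],[[0,0.05,0],[0,0,0]],[[0,0,0],[0,0,0]]]}}

```text
time_s: 11.0
tool_pos: [0.5513, -0.3973, 0.0623]
tool_rot: [-99.3, 89.5, 156.5]
force: [-19.8, 9.4, 34.9]
grip_width: 0.0003
```

```bash
python3 -c "
from h import *
st('h6')"
```

```text
11.0 tcp rd x,y,z mm 29.0 -2.3 62.3 az z 255.74 F rd -21.5 4.3 34.9 M [2.18 4.72 0.01]
```

View pics/h6.png

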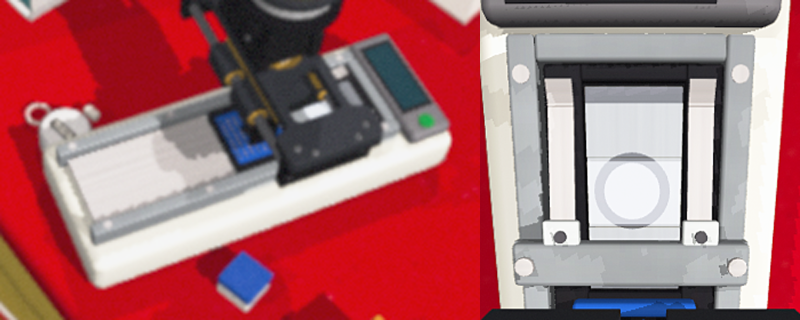

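The TCP stopped at x=29 while the push force rose from 11 to 21 N, and the nose sits on the stop. I'll ease the load off gradually, then lift.

Request:
{"api": "drive_tool", "payload": {"increments": [[[-0.08,0,0],[0,0,0]],[[0,-0.04,0],[0,0,0]],[[-0.08,0,0],[0,0,0]],[[0,0,0],[0,0,0]]]}}

```text
time_s: 11.5
tool_pos: [0.5515, -0.3964, 0.0627]
tool_rot: [-83.0, 89.6, 172.8]
force: [-6.3, -0.1, 2.1]
grip_width: 0.0008
```

Request:
{"api": "drive_tool", "payload": {"increments": [[[-0.02,-0.04,0],[0,0,0]],[[-0.04,-0.04,0],[0,0,0]],[[-0.1,-0.02,0],[0,0,0]],[[-0.2,0,0],[0,0,0]],[[-0.4,0,0],[0,0,0]],[[-0.8,0,0],[0,0,0]],[[-0.8,0,0],[0,0,0]],[[0,0,0],[0,0,0]]]}}

```text
time_s: 12.3
tool_pos: [0.5546, -0.3969, 0.1654]
tool_rot: [73.1, 89.4, -31.0]
force: [0.9, -0.4, 1.0]
grip_width: 0.0004
```

```bash
python3 -c "
from h import *
st('h7')
w=env.read_camera('wrist'); cv2.imwrite('pics/h7w.png',w['frame'][:,:,::-1])
"
```

```text
12.3 tcp rd x,y,z mm 32.1 -1.2 165.4 az z -104.08 F rd 1.0 -0.1 1.0 M [-0.04  0.11  0.03]
```

View pics/h7.png

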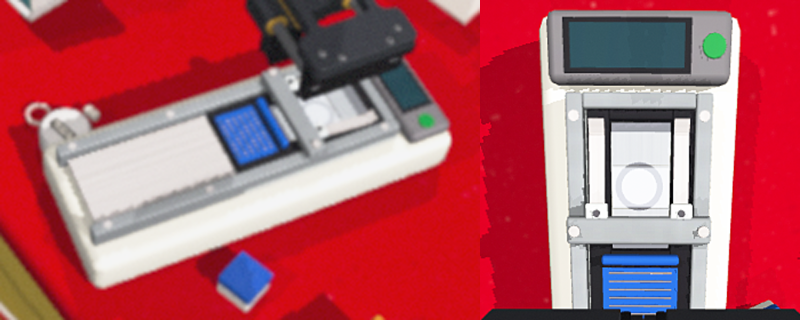

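View pics/h7w.png

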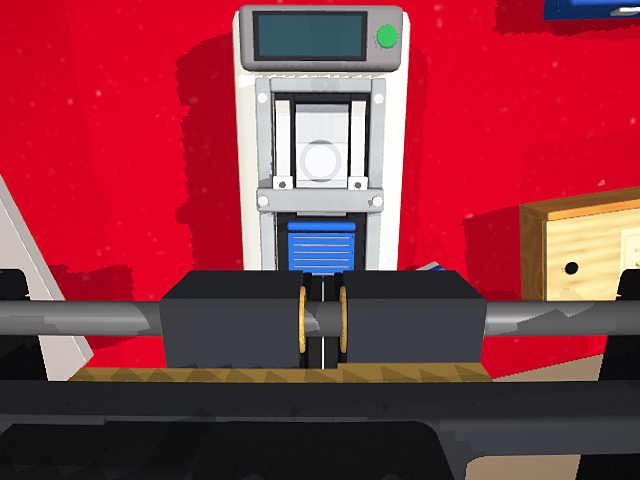

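The carrier is under both leaves and the tool is clear. I'll draw back and look at the heel and plate before handing in.

Request:
{"api": "drive_tool", "payload": {"increments": [[[-0.4,-0.8,0],[0,0,0]],[[-0.4,-0.8,0],[0,0,0]],[[-0.2,-0.8,0],[0,0,0]],[[0,0,0],[0,0,0]],[[0,0,0],[0,0,0]],[[0,0,0],[0,0,0]]]}}

```text
time_s: 13.05
tool_pos: [0.4596, -0.3702, 0.1974]
tool_rot: [-124.2, 90.0, 131.8]
force: [0.8, -0.5, -0.1]
grip_width: 0.0006
```

```bash
python3 -c "
from h import *
o=env.get_obs(); print(o['tool_pos'],o['force'],o['joint_velocities'].round(2))
w=env.read_camera('wrist'); f=w['frame'][:,:,::-1]
cv2.imwrite('pics/i_w.png',cv2.resize(f[0:272,200:440],None,fx=2.2,fy=2.2,interpolation=cv2.INTER_CUBIC))
w=env.read_camera('scene'); f=w['frame'][:,:,::-1]
cv2.imwrite('pics/i_s.png',cv2.resize(f[240:400,270:510],None,fx=3.2,fy=3.2,interpolation=cv2.INTER_CUBIC))
"
```

```text
[ 0.45959173 -0.37018251  0.19736247] [ 0.77672548 -0.49128236 -0.13083477] [ 0.11  0.84 -0.24 -0.44  0.27  0.14 -0.05]
```

View pics/i_w.png

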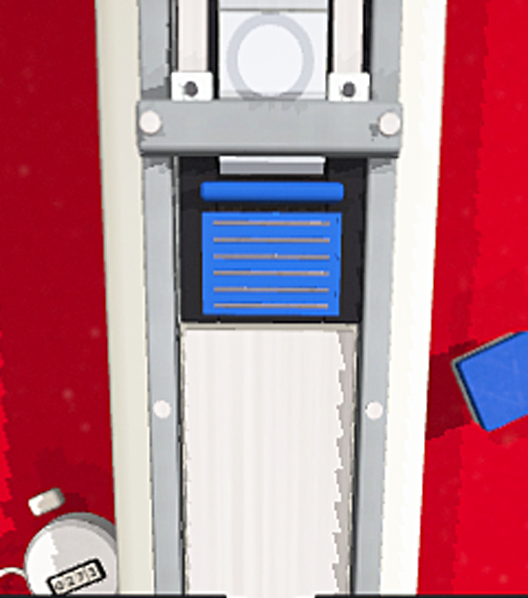

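View pics/i_s.png

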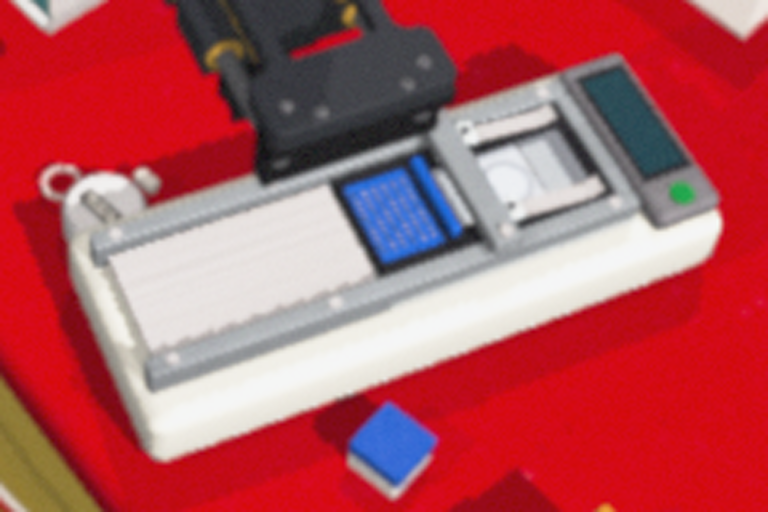

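```bash
python3 - <<'E'
from h import *
np.set_printoptions(precision=1,suppress=True)
w=env.read_camera('wrist'); g=cv2.cvtColor(w['frame'],cv2.COLOR_RGB2GRAY)
print(g[55:80,320]); print(g[138:156,300],g[138:156,340])
f=w['frame'][:,:,::-1]; cv2.imwrite('pics/j.png',cv2.resize(f[120:175,275:370],None,fx=8,fy=8,interpolation=cv2.INTER_NEAREST))
def rd(uv,z):
    p=plane(w,[uv],z)[0][:2]; return np.array([(p-O)@ex,(p-O)@ey])*1e3
for r in (66,67,68,69,70): print("bridge front top",r,rd((320,r),.075),"bot",rd((320,r),.0645))
for r in range(144,151): print(r,"heel z62",rd((320,r),.062),"plate z58",rd((320,r),.058),"plate z52",rd((320,r),.052))
# plate width, row 220
print(g[220,262:300],g[220,335:385])
E
```

```text
[189 189 188 188 190 190 190 191 192 193 198 175 151 110  62  46 253 238
 192 144 152 154 156 155  53]
[156 117 103 117  96  56  40  27  83 175 188 149 241 245 241 241 241 241] [165 133 113 115 108  64  41  35  43 176 186 174 228 242 240 240 240 240]
bridge front top 66 [55.9  3.2] bot [57.9  3.2]
bridge front top 67 [55.2  3.2] bot [57.2  3.2]
bridge front top 68 [54.5  3.2] bot [56.5  3.2]
bridge front top 69 [53.9  3.2] bot [55.8  3.2]
bridge front top 70 [53.2  3.2] bot [55.1  3.2]
144 heel z62 [2.1 3.4] plate z58 [2.1 3.4] plate z52 [2.2 3.4]
145 heel z62 [1.4 3.4] plate z58 [1.4 3.4] plate z52 [1.4 3.4]
146 heel z62 [0.6 3.4] plate z58 [0.6 3.4] plate z52 [0.6 3.4]
147 heel z62 [-0.1  3.4] plate z58 [-0.1  3.4] plate z52 [-0.2  3.4]
148 heel z62 [-0.9  3.4] plate z58 [-0.9  3.4] plate z52 [-1.   3.4]
149 heel z62 [-1.6  3.4] plate z58 [-1.7  3.4] plate z52 [-1.7  3.4]
150 heel z62 [-2.4  3.4] plate z58 [-2.4  3.4] plate z52 [-2.5  3.4]
[230 229 229 229 232 242 145 182 193 191 193 195 194 195 197 196 199 215
 121 123  82 151 248 242 239 238 239 237 239 240 240 239 237 236 237 238
 242 240] [237 237 237 238 239 239 239 239 240 239 238 239 237 237 238 238 239 248
 178 188 194 193 201 163 180  46  68 118 179 194 191 194 194 195 195 197
 197 198 184 234 254 251 251 251 251 250 250 254 254 253]
```

View pics/j.png

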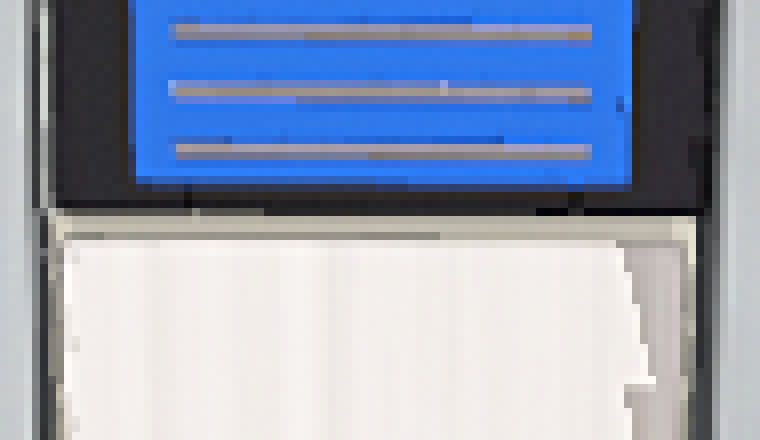

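The heel is at x≈0 mm, with the bridge edge reading 54 as it should. A gap of about 2.5 mm separates it from the plate's edge, and the plate is free. Handing in.

```bash
python3 -c "
from cell import env
print(env.sign_off()); print(env.get_obs()['time_s'])"
```

```text
the job is handed in; nothing more can be done
None
the job is handed in; nothing more can be done
```

The carrier is home in the reader and the job is handed in, at about 13 s of the 42 s allowed. `sign_off` reports no verdict, so the result below rests on my own checks.

**What I did:** I raised the tool and drew it in to pass the centrifuge. With the closed fingertips I pressed the thumb pad down to the plate's stop, at 16 to 35 N. I then pushed on the rib under the bridge and both leaves until the carrier hit the end stop. There the push force rose from about 11 to 21 N with no further travel. I eased the load off, lifted, and drew the tool back clear.

**Last checks:**
- **Carrier:** its heel measures x ≈ 0 ± 1 mm in the reader. In the wrist view both leaves lie over it, but I did not measure their lift angles.
- **Plate:** its edge is about 2.5 mm behind the heel and nothing rests on it. I inferred that it has sprung up from this free gap and did not measure its height.
- **Robot and bystanders:** force on the tool was about zero. The tally counter and coverslip box looked unmoved; I took no final close look at the timer and forceps.

**Disagreement:** the wrist camera put lateral positions 2 to 3 mm off the other two views for fixed parts and the carrier alike. I took this as calibration error, because the guides centre the carrier.

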